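# Click the speed dial to green and press start

### The job

On the grey speed controller, lay a fingertip on the knurled black dial and turn it clockwise by friction until its white pointer clicks into place at the green mark; then press the green start button right down with a fingertip and let it spring back, never pressing it while the dial is at any other mark. Use only light touches of the fingers: grip and lift nothing, leave the tape measure and the jar standing where they are, and finish clear with the dial still on green.

Things in the scene. Friction and masses are not known exactly. Their poses are not given: they have to be found in the camera images.
- controller: Speed controller: grey box, black top plate, 130 (x) x 200 (y) x 60 mm tall, screwed to the bench. Origin: centre of its underside, z up. Dial axis at (0, +30) mm, green start button at (0, -68) mm. Four flat painted dots on the plate, 54.5 mm from the dial axis on the side to the robot, at directions (rad, anticlockwise from the box's -x): white +0.9, yellow +0.3, green -0.3, red -0.9.
- dial_top (a point): Centre of the dial's flat rubber top face, on its axis, 87 mm above the bench. Dial: black, 86 mm across (89 over the knurls), 18 mm thick, white radial pointer line. Sprung: pressed down it sinks up to 6 mm (starts near 5 N, bottoms near 12 N). A fingertip pressing it 4-5 mm down, about 28 mm off the axis, turns it by friction (about 0.6) when moved in an arc.
- speed_dial (a joint): Angle of the dial, rad, growing clockwise seen from above. Detents every 0.6 rad: 0 pointer at white, 0.6 yellow, 1.2 green, 1.8 red; stops at -0.1 and 1.9. Let go within about 0.28 rad of a detent it snaps into it. The detent resists with up to about 0.045 N m (1.6 N at 28 mm). Starts at white or yellow.
- pointer_tip (a point): Outer end of the white pointer line, on the dial's top face at 42.5 mm from the axis; it turns with the dial.
- green_mark (a point): Centre of the green dot on the controller's top plate, 60 mm above the bench, 54.5 mm from the dial's axis.
- start_button_top (a point): Centre of the top of the round green start button, 28 mm across, 82 mm above the bench when up, in a black collar of 44 mm across whose rim is 72 mm above the bench. It moves straight down and springs back.
- start_button (a joint): Travel of the start button: 0 up, 0.006 m fully down; fully down takes 5 N.
- tape_measure: Bystander: grey tape measure with black face, 38 x 86 x 68 mm tall, standing on the bench beside the controller's button end. Loose. Origin: centre of its underside.
- screw_jar: Bystander: clear jar with white lid, 68 mm across, 100 mm tall, standing beside the controller's dial end. Loose. Origin: centre of its underside.

How it is judged:
By the outcome, as a careful person would: the job done as asked, in the order asked, and still so for the second after the job is handed in, with the robot touching nothing.
It also fails if it takes over 40 s, if anything falls off the work surface, if the arm or the gripper's body presses on something with over 40 N, if the wrist force passes 120 N, or if a joint passes its speed limit or range.

### The arm

A 7-joint arm with a two-finger parallel gripper is mounted at the origin on the work surface; the furniture and walls round the work are solid. World frame = base frame: x ahead of the robot, y to its left, z up, the work surface at z = 0. Lengths are in m, angles in rad, forces in N, time in s.
With the tool pointing down it reaches from about 0.4 to 0.85 m from the base axis. Payload 6.9 kg.
Tool frame: the origin (TCP) lies between the finger pads; the fingertips stand 25 mm ahead of it and the grasp point (between the pads) lies 6 mm ahead of it; z points along the fingers, y is the line along which they close (so a half turn about z gives the same grasp; the last joint's range is limited). The gripper opens to 85 mm and grips with 20 to 120 N. Pads are 22 mm wide; open, the fingers measure 114 mm over their backs; the gripper's body (76 mm by 85 mm) begins 54 mm behind the grasp point. The pads swing forward as they close: fully open they stand 13 mm farther back than shut.
Start: joints at [1.448, 0.507, -0.238, 1.5, 0.126, 1.149, -0.155], TCP at [0.141, -0.609, 0.256] pointing down, gripper open.
Joint ranges: [-3.08, 3.08], [-0.24, 2.05], [-1.43, 1.35], [0, 2.5], [-1.52, 4.66], [0.17, 1.96], [-2.89, 2.89]. Speed limits (rad/s): [2.39, 2.39, 3.14, 3.14, 3.14, 3.14, 3.14].

### API

Orientations are given as a unit quaternion [w, x, y, z].
In Python, from rig import bot gives the robot as it stands.
- The arm moves only by the tool drive_tool, never from a script. Its argument "increments" is one flat list of numbers, 7 for each row, row after row: the shift along the tool's x, y, z in cm, then the turn, a rotation vector about the tool's x, y, z in degrees, then the finger opening in cm, from 0 to 8.54. A call has 1 to 12 rows; each row is the pose to reach, as a shift and turn from the pose commanded when the call began, along the tool's axes at that moment; what a row does not reach only later rows make up. A row lasts 1/10 s, in which the tool goes at most 50 mm and 8.59 degrees, less where a joint would pass 70% of its speed; a pose out of reach is approached as far as the arm can. A call with a gripper value outside its range is refused whole. The fingers move at their own pace and stop on an object; the grip force is fixed at half the most. Time passes only in rows, so rows that repeat a pose let the fingers close. It gives the time, the measured TCP pose, the force, the opening and the grip force at its end, in the units of the state.
- bot.sense(): the state, without advancing time (a new reading comes with each control period).
- bot.grab_frame(name): name is "scene" or "side" or "wrist"; returns the picture (384x512x3 uint8, blue, green, red); there is no depth.
- bot.camera_params(name): a dict with "fovy" (degrees; the focal length in pixels is half the picture's height over the tangent of half this angle, whatever the lens; pixels are square), "cx", "cy" (the principal point, pixels), "D" ([k1, k2, p1, p2, k3] as OpenCV has them; the pictures are not rectified), "R" (3x3) and "t" (3): a world point X has camera coordinates R X + t; the wrist camera has in their place "hand_eye" (4x4, takes a point from camera to tool coordinates, whose origin is the TCP and whose axes are the flange's). Camera axes: x right, y down, z forward; pixel columns grow to the right and rows downward; lengths in m; the calibration is good to about 2 mm. A picture is of the moment at which its call begins: read the wrist's pose just before it. camera_params takes no time and is no camera call.
- bot.finish_job(): hands the job in; it is judged then, once.
The state is a dict: "time": time; "joints": joint angles; "qd": joint speeds; "joint_torque": joint torques, N m; "position": TCP position; "eef_rot": TCP orientation; "ft_force": force on the tool from outside, world axes, zero at the start; "torque": the same for the moment, N m; "finger_gap": opening from 0.0 (shut) to 1.0 (fully open); "finger_force": force on a finger pad.
Only numpy, scipy, OpenCV 4.12 (cv2) and the standard library are available. Lean on these libraries where they do the work, as an engineer would, in place of code of your own. Each camera call takes 0.05 s, during which the arm holds its last target. There are 200 camera calls.

## Working session

There is one attempt and no reset: what is moved stays moved. The work goes in short steps, Python scripts to look and compute and a tool call to move; the robot and the scene stay as the last step left them, time stands still between calls to the robot, and variables do not carry over. Pictures are saved under pics/ and viewed, at most 10 in all, crops included, and the job is handed in when it is done.

Besides the shell and the picture viewer there is one more tool, called by a JSON object that holds its "name" and its "arguments", one argument or row to a line. drive_tool: Moves the arm, as the interface text tells. Its arguments: {"type":"object","properties":{"increments":{"type":"array"}},"required":["increments"]}

```bash
mkdir -p pics; python3 - <<'E'
from rig import bot
import cv2,json
s=bot.sense();print(s)
for n in("scene","side"):
    cv2.imwrite(f"pics/{n}0.png",bot.grab_frame(n));print(n,bot.camera_params(n))
print(bot.camera_params("wrist"))
E
```

```text
{'time': 0.0, 'joints': array([ 1.44850202,  0.50829429, -0.23751864,  1.50112586,  0.12565701,
        1.14889464, -0.15479375]), 'qd': array([-1.69194347e-03,  5.34227429e-04,  1.62223487e-03,  6.17860268e-04,
        9.09108581e-05, -1.47022923e-03,  7.70982752e-05]), 'joint_torque': array([ 7.74421769e-04, -6.20594287e+01, -2.18609467e+00, -2.49646425e+01,
        1.27348909e-02,  1.18682851e-02,  2.20694204e-05]), 'position': array([ 0.14097486, -0.60842542,  0.25545886]), 'eef_rot': array([-8.63849007e-04,  9.93520367e-01,  1.13650886e-01, -9.93195081e-05]), 'ft_force': array([-0.21418647, -0.96013147,  0.21047933]), 'torque': array([0.03862153, 0.05212464, 0.01355964]), 'finger_force': 0.0, 'finger_gap': 1.0019641782533462}
scene {'fovy': 48.1644255486423, 'cx': 249.3204606450802, 'cy': 193.12382534798078, 'D': array([0.02401318, 0.        , 0.        , 0.        , 0.        ]), 'R': array([[-0.71438546, -0.69974541,  0.00312594],
       [-0.28912831,  0.2911035 , -0.9119559 ],
       [ 0.63722699, -0.65239184, -0.41027632]]), 't': array([0.18756348, 0.25715588, 0.72784851])}

[... 179 characters left out ...]
.99973397,  0.02263612,  0.00442739],
       [ 0.01300109, -0.39448911, -0.91880864],
       [-0.01905171,  0.91862177, -0.39467845]]), 't': array([-0.39954802,  0.01810179,  1.04371707])}
{'fovy': 67.58629988493762, 'cx': 256.4438112779578, 'cy': 187.42820240296075, 'D': array([-0.02994115,  0.        ,  0.        ,  0.        ,  0.        ]), 'hand_eye': array([[-2.84483385e-04, -9.63406953e-01, -2.68042836e-01,
         6.70863274e-02],
       [ 9.99999281e-01, -5.86397147e-04,  1.04631004e-03,
        -2.18712336e-04],
       [-1.16520192e-03, -2.68042345e-01,  9.63406427e-01,
        -1.17711262e-01],
       [ 0.00000000e+00,  0.00000000e+00,  0.00000000e+00,
         1.00000000e+00]])}
```

View pics/scene0.png

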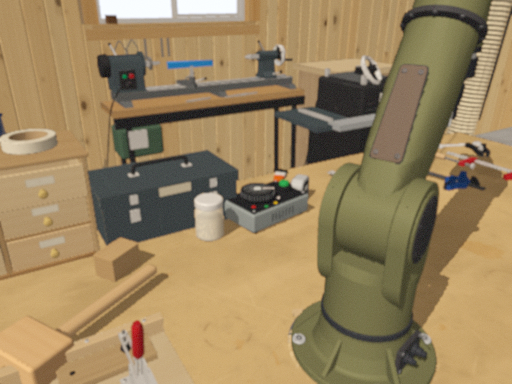

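View pics/side0.png

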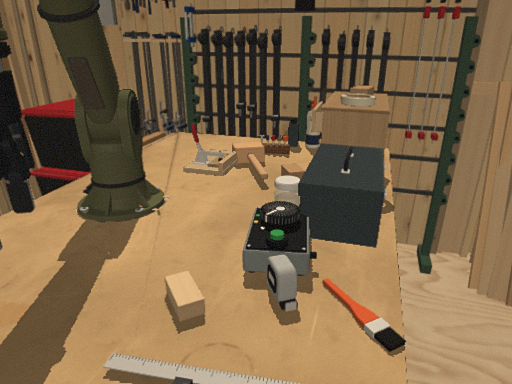

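The scene camera shows the controller at about (265,205), with the jar at (209,215). In the side view the dial is at (280,215), the button at (277,236), the tape measure at (283,282) and the jar at (288,190). I'll enlarge the side view.

```bash
python3 - <<'E'
import cv2
a=cv2.imread("pics/side0.png")[170:320,220:340]
b=cv2.imread("pics/scene0.png")[160:250,190:320]
cv2.imwrite("pics/c1.png",cv2.resize(a[:120],None,fx=5,fy=5,interpolation=cv2.INTER_CUBIC))
E
```

```text
(no output)
```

View pics/c1.png

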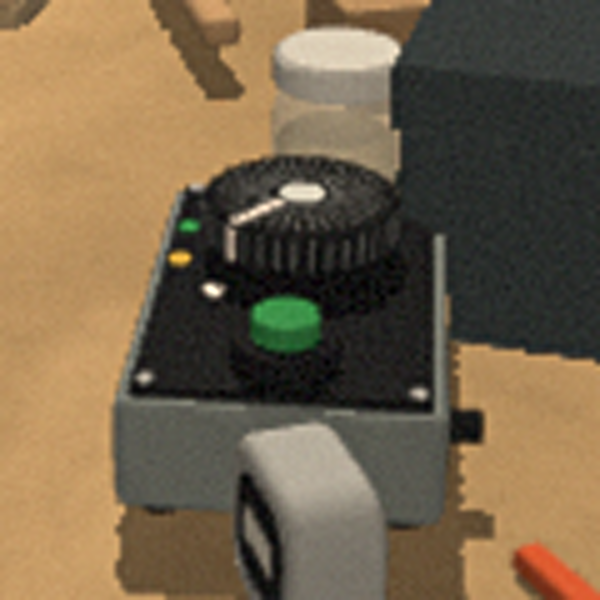

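```bash
cat > h.py <<'E'
import numpy as np,cv2
from scipy.optimize import least_squares
from scipy.spatial.transform import Rotation as Ro
from rig import bot
def KD(n):
    p=bot.camera_params(n);f=192/np.tan(np.radians(p["fovy"]/2))
    return p,np.array([[f,0,p["cx"]],[0,f,p["cy"]],[0,0,1]]),p["D"]
def onplane(n,uv,z,Rt=None):
    p,K,D=KD(n);R,t=Rt if Rt else (p["R"],p["t"])
    q=cv2.undistortPoints(np.array([[uv]],float),K,D)[0,0]
    c=-R.T@t;d=R.T@np.array([*q,1]);return c+d*(z-c[2])/d[2]
def wristRt(s):
    w,x,y,z=s["eef_rot"];T=np.eye(4);T[:3,:3]=Ro.from_quat([x,y,z,w]).as_matrix();T[:3,3]=s["position"]
    M=np.linalg.inv(T@bot.camera_params("wrist")["hand_eye"]);return M[:3,:3],M[:3,3]
def dot(a,r=.0545):return [-r*np.cos(a),.03-r*np.sin(a)]
LOC=dict(dial=[0,.03],button=[0,-.068],white=dot(.9),yellow=dot(.3),green=dot(-.3),red=dot(-.9))
def fit(W):
    ks=[k for k in W if k in LOC];L=np.array([LOC[k] for k in ks]);P=np.array([W[k][:2] for k in ks])
    r=lambda v:(L@np.array([[np.cos(v[2]),np.sin(v[2])],[-np.sin(v[2]),np.cos(v[2])]])+v[:2]-P).ravel()
    s=least_squares(r,[*P.mean(0),0]);return s.x,dict(zip(ks,(r(s.x).reshape(-1,2)*1e3).round(1)))
def world(v,l):
    c,s=np.cos(v[2]),np.sin(v[2]);return np.array([c*l[0]-s*l[1]+v[0],s*l[0]+c*l[1]+v[1]])
E
python3 - <<'E'
from h import *
g=lambda u,v,z:onplane("side",(220+u/5,170+v/5),z)
W=dict(dial=g(302,192,.087),button=g(286,310,.082),white=g(212,290,.06),yellow=g(180,258,.06),green=g(189,226,.06))
v,r=fit(W);print(v,r)
for k in LOC:print(k,world(v,LOC[k]))
p=g(232,222,.087);d=p[:2]-world(v,LOC["dial"])
print("ptr",d,"ang from -x acw",(np.arctan2(d[1],d[0])-np.pi-v[2]+np.pi)%(2*np.pi)-np.pi)
for n,uv,z in(("box near-left bottom",(407,338),0),("tape top",(310,440),.068),("jar lid",(337,50),.1)):print(n,g(*uv,z))
c=g(407,338,0)
p,K,D=KD("side")
for z in(.1,.15,.2,.25):print(z,cv2.projectPoints(np.array([c[0],c[1],z]),cv2.Rodrigues(p["R"])[0],p["t"],K,D)[0].ravel())
s=bot.sense();w,x,y,z=s["eef_rot"];R=Ro.from_quat([x,y,z,w]).as_matrix();print(R.round(4))
E
```

```text
[ 0.44062947 -0.2434794  -0.08410135] {'dial': array([-0. , -0.4]), 'button': array([-0. , -0.7]), 'white': array([0.9, 0.9]), 'yellow': array([-0.4, -0.1]), 'green': array([-0.5,  0.4])}
dial [ 0.44314954 -0.21358543]
button [ 0.43491732 -0.31123906]
white [ 0.40580537 -0.25328005]
yellow [ 0.3899148  -0.22526071]
green [ 0.39262065 -0.19316286]
red [ 0.4129777 -0.1681992]
ptr [-0.03014948 -0.03018952] ang from -x acw 0.8701629683773362
box near-left bottom [ 0.49491197 -0.1871065   0.        ]
tape top [ 0.44282776 -0.38078131  0.068     ]
jar lid [ 0.46355783 -0.07240131  0.1       ]
0.1 [303.48261996 198.46108868]
0.15 [304.58601838 177.44096958]
0.2 [305.73277188 155.37845381]
0.25 [306.92420114 132.21429876]
[[ 9.742e-01  2.258e-01 -4.000e-04]
 [ 2.258e-01 -9.742e-01  1.600e-03]
 [-0.000e+00 -1.600e-03 -1.000e+00]]
```

{"name": "drive_tool", "arguments": {
  "increments": [3.57, -3.07, 0.2, 0, 0, 0, 6, 7.14, -6.14, 0.5, 0, 0, 0, 4, 10.71, -9.21, 1, 0, 0, 0, 2, 14.28, -12.28, 1.5, 0, 0, 0, 0, 17.85, -15.35, 2, 0, 0, 0, 0, 21.42, -18.42, 3, 0, 0, 0, 0, 25, -21.5, 4, 0, 0, 0, 0, 28.5, -24.5, 5, 0, 0, 0, 0, 32.1, -27.6, 5.5, 0, 0, 0, 0, 35.7, -30.7, 5.5, 0, 0, 0, 0, 35.7, -30.7, 5.5, 0, 0, 0, 0, 35.7, -30.7, 5.5, 0, 0, 0, 0]
}}

```text
time: 1.3
position: [0.42, -0.228, 0.2011]
eef_rot: [-0.0, 0.993, 0.115, -0.0]
ft_force: [-1.1, -0.8, 0.3]
finger_gap: 0.0
finger_force: 0.0
```

```bash
python3 - <<'E'
from h import *
s=bot.sense();print(s["time"],s["position"],s["eef_rot"],s["joints"],s["ft_force"],s["finger_gap"])
i=bot.grab_frame("wrist");cv2.imwrite("pics/w1o.png",i);cv2.imwrite("pics/w1.png",cv2.resize(i,None,fx=1.5,fy=1.5,interpolation=cv2.INTER_CUBIC))
E
```

```text
1.3 [ 0.42001241 -0.22802289  0.20107604] [-1.88345581e-04  9.93320864e-01  1.15384429e-01 -2.41808221e-04] [ 0.70289542  0.35115659 -0.34831342  1.95561182  0.15528071  0.8609533
 -1.06695462] [-1.08624722 -0.83396853  0.3282968 ] 0.0003728253795905915
```

View pics/w1.png

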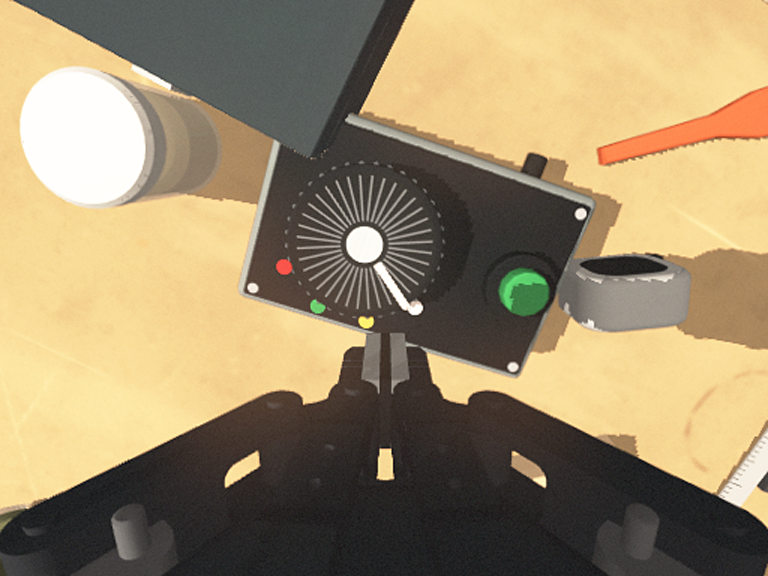

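```bash
python3 - <<'E'
from h import *
s=bot.sense();Rt=wristRt(s)
g=lambda u,v,z:onplane("wrist",(u/1.5,v/1.5),z,Rt)
W=dict(dial=g(365,244,.087),button=g(523,289,.082),red=g(284,267,.06),yellow=g(366,322,.06),green=g(318,306,.06))
v,r=fit(W);print(v,r)
v0=np.array([0.44062947,-0.2434794,-0.08410135]);v=.5*(v+v0);print("mean",v)
D=world(v,LOC["dial"]);print("dial",D,"button",world(v,LOC["button"]))
print("toolbox corner z.14",g(315,157,.14))
w,x,y,z=s["eef_rot"];R=Ro.from_quat([x,y,z,w]).as_matrix()
for a in np.arange(.7,-.85,-.1):
    th=np.pi+v[2]+a;P=D+.028*np.array([np.cos(th),np.sin(th)])
    d=np.array([*P,s["position"][2]])-s["position"];print(round(a,2),(R.T@d*100).round(2))
E
```

```text
[ 0.43757928 -0.24210418 -0.06339509] {'dial': array([-0.2,  1.4]), 'button': array([-0.4, -2.1]), 'red': array([-0.7,  0.3]), 'yellow': array([1.4, 0.1]), 'green': array([-0.2,  0.2])}
mean [ 0.43910438 -0.24279179 -0.07374822]
dial [ 0.44131482 -0.21287333] button [ 0.43409404 -0.31060695]
toolbox corner z.14 [ 0.47995025 -0.18660343  0.14      ]
0.7 [-0.05 -0.02  0.  ]
0.6 [-0.15 -0.28  0.  ]
0.5 [-0.21 -0.55  0.  ]
0.4 [-0.26 -0.83  0.  ]
0.3 [-0.27 -1.11  0.  ]
0.2 [-0.25 -1.39  0.  ]
0.1 [-0.21 -1.67  0.  ]
0.0 [-0.14 -1.94  0.  ]
-0.1 [-0.05 -2.2   0.  ]
-0.2 [ 0.08 -2.45  0.  ]
-0.3 [ 0.22 -2.69  0.  ]
-0.4 [ 0.39 -2.91 -0.  ]
-0.5 [ 0.58 -3.12 -0.  ]
-0.6 [ 0.8 -3.3 -0. ]
-0.7 [ 1.02 -3.46 -0.  ]
-0.8 [ 1.27 -3.6  -0.  ]
```

The wrist view shows the dial at (365,244), the button at (523,289), and the red, green and yellow dots at (284,267), (318,306) and (366,322). The pointer lies on white. The toolbox corner at (315,157) hangs close to the dial, so I'll get its height before lowering the gripper.

```bash
python3 - <<'E'
from h import *
Rt=wristRt(bot.sense())
p,K,D=KD("side")
for z in(.1,.12,.14,.16,.18,.2):
    P=onplane("wrist",(210,104.7),z,Rt)
    print(z,P.round(3),cv2.projectPoints(P,cv2.Rodrigues(p["R"])[0],p["t"],K,D)[0].ravel().round(0))
cv2.imwrite("pics/s2.png",cv2.resize(bot.grab_frame("side")[140:260,220:400],None,fx=4.4,fy=4.4,interpolation=cv2.INTER_CUBIC))
E
```

```text
0.1 [ 0.479 -0.18   0.1  ] [296. 197.]
0.12 [ 0.479 -0.184  0.12 ] [297. 189.]
0.14 [ 0.48  -0.187  0.14 ] [297. 182.]
0.16 [ 0.48 -0.19  0.16] [298. 173.]
0.18 [ 0.481 -0.193  0.18 ] [299. 165.]
0.2 [ 0.481 -0.196  0.2  ] [300. 157.]
```

View pics/s2.png

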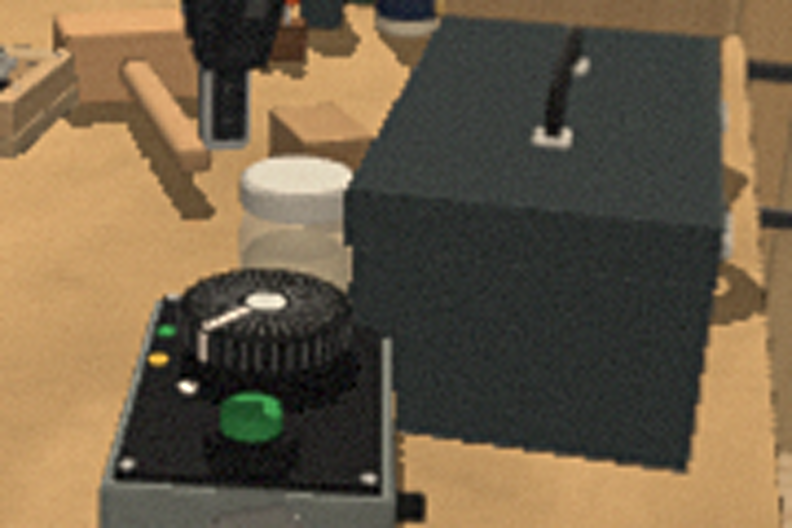

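The side view puts the toolbox corner at (299,183), so it is about 0.14 m high at (0.48, -0.187). The gripper body stays above that height and on the robot's side of it, so I can lower.

{"name": "drive_tool", "arguments": {
  "increments": [0.18, 0.7, 3, 0, 0, 0, 0, 0.18, 0.7, 6, 0, 0, 0, 0, 0.18, 0.7, 7.8, 0, 0, 0, 0, 0.18, 0.7, 8.4, 0, 0, 0, 0, 0.18, 0.7, 8.7, 0, 0, 0, 0, 0.18, 0.7, 8.9, 0, 0, 0, 0, 0.18, 0.7, 8.9, 0, 0, 0, 0]
}}

```text
time: 2.1
position: [0.4231, -0.2361, 0.1129]
eef_rot: [0.0, 0.994, 0.113, 0.0]
ft_force: [-0.5, 0.2, 0.3]
finger_gap: 0.003
finger_force: 0.0
```

{"name": "drive_tool", "arguments": {
  "increments": [0, 0, 0.15, 0, 0, 0, 0, 0, 0, 0.3, 0, 0, 0, 0, 0, 0, 0.4, 0, 0, 0, 0, 0, 0, 0.4, 0, 0, 0, 0]
}}

```text
time: 2.5
position: [0.4234, -0.2361, 0.1092]
eef_rot: [0.001, 0.994, 0.114, 0.001]
ft_force: [-2.3, 0.3, 7.3]
finger_gap: 0.002
finger_force: 4.0
```

```bash
python3 - <<'E'
from h import *
s=bot.sense();print(s["position"],s["ft_force"])
w,x,y,z=s["eef_rot"];R=Ro.from_quat([x,y,z,w]).as_matrix()
D=np.array([.4413,-.2129]);p=s["position"][:2]
for k in range(1,13):
    f=np.radians(6.2*k);c,q=np.cos(-f),np.sin(-f)
    n=D+np.array([[c,-q],[q,c]])@(p-D);d=n-p
    print(k,(R.T@[*d,0]*100).round(2)[:2],round(6.2*k,1))
E
```

```text
[ 0.42337362 -0.23612456  0.10920832] [-2.30728085  0.27267095  7.28094277]
1 [-0.19 -0.26] 6.2
2 [-0.35 -0.53] 12.4
3 [-0.47 -0.82] 18.6
4 [-0.57 -1.12] 24.8
5 [-0.63 -1.43] 31.0
6 [-0.66 -1.75] 37.2
7 [-0.66 -2.07] 43.4
8 [-0.62 -2.38] 49.6
9 [-0.54 -2.69] 55.8
10 [-0.44 -2.99] 62.0
11 [-0.3  -3.28] 68.2
12 [-0.13 -3.55] 74.4
```

{"name": "drive_tool", "arguments": {
  "increments": [0, 0, 0.2, 0, 0, 0, 0, -0.19, -0.26, 0.2, 0, 0, 6.2, 0, -0.35, -0.53, 0.2, 0, 0, 12.4, 0, -0.47, -0.82, 0.2, 0, 0, 18.6, 0, -0.57, -1.12, 0.2, 0, 0, 24.8, 0, -0.63, -1.43, 0.2, 0, 0, 31, 0, -0.66, -1.75, 0.2, 0, 0, 37.2, 0, -0.66, -2.07, 0.2, 0, 0, 43.4, 0, -0.62, -2.38, 0.2, 0, 0, 49.6, 0, -0.54, -2.69, 0.2, 0, 0, 55.8, 0, -0.44, -2.99, 0.2, 0, 0, 62, 0, -0.3, -3.28, 0.2, 0, 0, 68.2, 0]
}}

```text
time: 3.7
position: [0.4117, -0.2045, 0.1071]
eef_rot: [0.0, 0.885, -0.465, -0.0]
ft_force: [-5.9, -0.4, 10.5]
finger_gap: 0.001
finger_force: 5.2
```

```bash
python3 - <<'E'
from h import *
s=bot.sense();print(s["time"],s["position"],s["ft_force"],s["torque"],s["joints"][6])
a=cv2.resize(bot.grab_frame("side")[170:270,220:340],None,fx=4,fy=4,interpolation=cv2.INTER_CUBIC)
b=cv2.resize(bot.grab_frame("wrist")[20:270,100:400],None,fx=1.6,fy=1.6,interpolation=cv2.INTER_CUBIC)[:400,:320]
b=cv2.resize(bot.grab_frame("wrist"),(320,240))
c=np.zeros((400,800,3),np.uint8);c[:,:480]=a;c[:240,480:]=b
cv2.imwrite("pics/s3.png",c)
E
```

```text
3.7 [ 0.41170327 -0.20453909  0.10714048] [-5.85354688 -0.38504429 10.48577966] [-0.17832485  1.10003577 -0.00168897] -2.0784922647608903
```

View pics/s3.png

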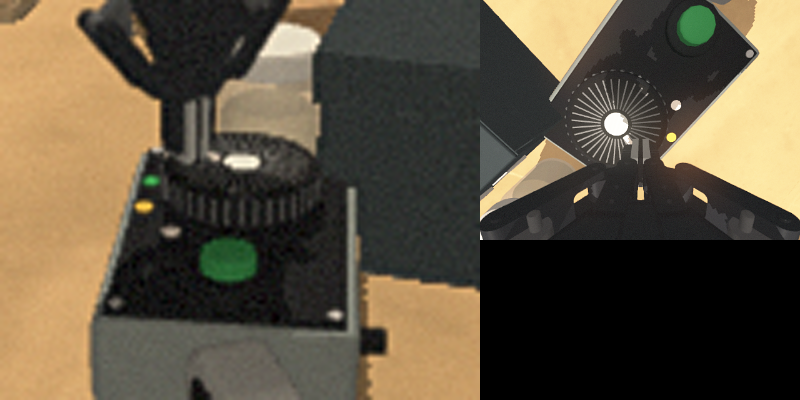

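The pointer has moved with the fingertip and is now under it, near green. I'll lift and check.

{"name": "drive_tool", "arguments": {
  "increments": [0, 0, -0.4, 0, 0, 0, 0, 0, 0, -1.5, 0, 0, 0, 0, 0, 0, -5, 0, 0, 0, 0, 0, 0, -9, 0, 0, 0, 0, 0, 0, -9, 0, 0, 0, 0]
}}

```text
time: 4.35
position: [0.4149, -0.2053, 0.2009]
eef_rot: [-0.0, 0.886, -0.463, 0.004]
ft_force: [0.5, 0.7, -0.2]
finger_gap: -0.003
finger_force: 0.0
```

```bash
python3 - <<'E'
from h import *
s=bot.sense();print(s["time"],s["position"],s["ft_force"])
cv2.imwrite("pics/w4.png",cv2.resize(bot.grab_frame("wrist"),None,fx=1.5,fy=1.5,interpolation=cv2.INTER_CUBIC))
E
```

```text
4.35 [ 0.41486001 -0.20532122  0.20090773] [ 0.45154045  0.73321014 -0.15548893]
```

View pics/w4.png

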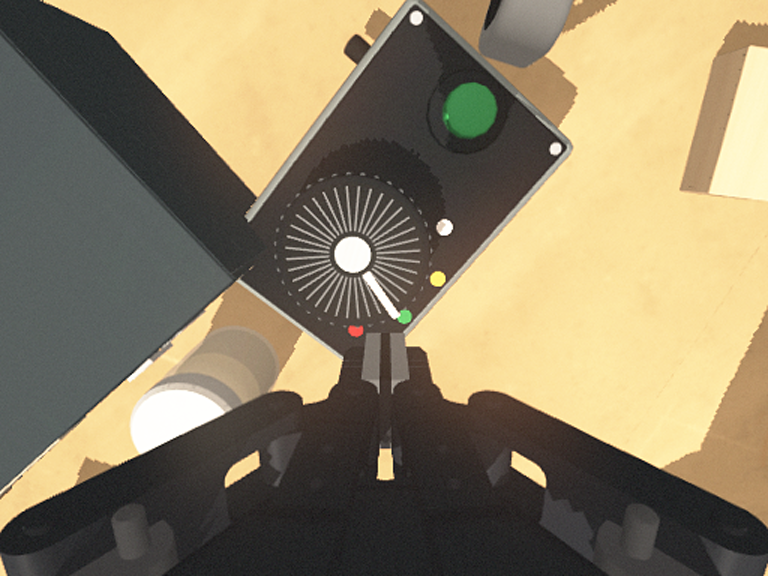

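The pointer (380,295) aligns with the green dot (404,317), and the button is at (470,109).

```bash
python3 - <<'E'
from h import *
s=bot.sense();Rt=wristRt(s)
g=lambda u,v,z:onplane("wrist",(u/1.5,v/1.5),z,Rt)
W=dict(dial=g(352,255,.087),button=g(471,109,.082),white=g(445,227,.06),yellow=g(438,279,.06),green=g(404,317,.06),red=g(356,331,.06))
v,r=fit(W);print(v,r)
for b in(world(v,LOC["button"]),np.array([.4341,-.3106])):
    w,x,y,z=s["eef_rot"];R=Ro.from_quat([x,y,z,w]).as_matrix()
    print(b,W["button"],(R.T@(np.array([*b,s["position"][2]])-s["position"])*100).round(2))
d=(g(397,316,.087)-W["dial"])[:2];print("ptr",(np.arctan2(d[1],d[0])-v[2])%6.283-np.pi)
E
```

```text
[ 0.43663796 -0.24026077 -0.0773705 ] {'dial': array([-0.3,  0.1]), 'button': array([ 0. , -0.2]), 'white': array([0.3, 0.4]), 'yellow': array([-0. ,  0.1]), 'green': array([-0.3, -0.1]), 'red': array([ 0.3, -0.3])}
[ 0.43138202 -0.30805734] [ 0.43137497 -0.30781075  0.082     ] [9.46 4.48 0.03]
[ 0.4341 -0.3106] [ 0.43137497 -0.30781075  0.082     ] [9.83 4.4  0.03]
ptr -0.2716434404945054
```

{"name": "drive_tool", "arguments": {
  "increments": [4, 2, 0, 0, 0, 0, 0, 8, 4, 0, 0, 0, 0, 0, 9.6, 4.45, 0, 0, 0, 0, 0, 9.6, 4.45, 3, 0, 0, 0, 0, 9.6, 4.45, 6, 0, 0, 0, 0, 9.6, 4.45, 8, 0, 0, 0, 0, 9.6, 4.45, 8.8, 0, 0, 0, 0, 9.6, 4.45, 9.2, 0, 0, 0, 0, 9.6, 4.45, 9.4, 0, 0, 0, 0, 9.6, 4.45, 9.6, 0, 0, 0, 0, 9.6, 4.45, 9.8, 0, 0, 0, 0, 9.6, 4.45, 9.8, 0, 0, 0, 0]
}}

```text
time: 5.6
position: [0.431, -0.3085, 0.1008]
eef_rot: [-0.0, 0.886, -0.463, 0.001]
ft_force: [-6.9, 5.2, 21.5]
finger_gap: 0.001
finger_force: 10.8
```

The tip is at 0.0758 m, which is 6 mm of travel, and the force rose to 21 N, so the button is fully down. Releasing.

{"name": "drive_tool", "arguments": {
  "increments": [0, 0, -0.4, 0, 0, 0, 0, 0, 0, -1, 0, 0, 0, 0, 0, 0, -4, 0, 0, 0, 0, 0, 0, -8, 0, 0, 0, 0, -3, 0, -11, 0, 0, 0, 0, -6, 0, -12, 0, 0, 0, 0, -6, 0, -12, 0, 0, 0, 0, -6, 0, -12, 0, 0, 0, 0]
}}

```text
time: 6.4
position: [0.3973, -0.2595, 0.2193]
eef_rot: [0.0, 0.887, -0.463, 0.002]
ft_force: [0.4, 0.7, -0.9]
finger_gap: 0.001
finger_force: 0.0
```

```bash
python3 - <<'E'
from h import *
s=bot.sense();print(s["time"],s["position"],s["ft_force"])
cv2.imwrite("pics/w5.png",cv2.resize(bot.grab_frame("wrist"),None,fx=1.5,fy=1.5,interpolation=cv2.INTER_CUBIC))
E
```

```text
6.4 [ 0.39734409 -0.25949533  0.21930861] [ 0.43234634  0.66218076 -0.86800794]
```

View pics/w5.png

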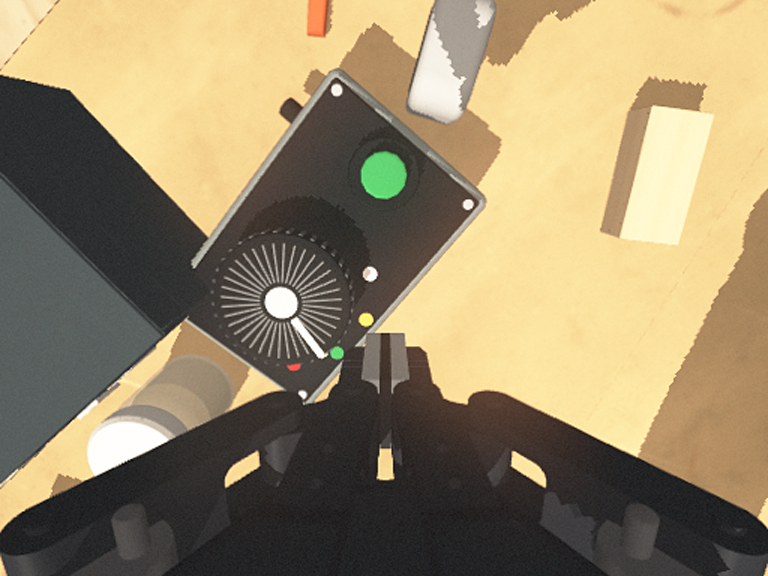

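The pointer is on green (337,352), the button is back up, the tape measure and jar are still standing, and the arm is clear.

```bash
python3 -c "
from rig import bot
print(bot.finish_job())"
```

```text
the job is handed in; nothing more can be done
None
```

The job is handed in: the dial was turned clockwise from white and clicked in at green, and the start button was then pressed fully down (about 21 N) and sprang back. The tape measure and jar were not touched, and the arm finished clear at about 6.5 s.

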